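# Seat the round-bottomed wooden doll in its cup stand

### The arm

A 6-joint arm with a two-finger parallel gripper is mounted at the origin on the work surface. World frame = base frame: x ahead of the robot, y to its left, z up, the work surface at z = 0. Lengths are in mm, angles in degrees, forces in N, time in s.
With the tool pointing down it reaches from about 350 to 850 mm from the base axis. Payload 8.1 kg.
Tool frame: the origin (TCP) lies midway between the tips of the shut fingers; the grasp point (between the pads) lies 19 mm behind it; z points along the fingers, y is the line along which they close (so a half turn about z gives the same grasp; the last joint's range is limited). The gripper opens to 85 mm and grips with 20 to 120 N. Pads are 22 mm wide; open, the fingers measure 114 mm over their backs; the gripper's body (76 mm by 85 mm) begins 54 mm behind the grasp point. The pads swing forward as they close: fully open they stand 13 mm farther back than shut.
Start: joints at [63.461, 7.471, 85.268, -0, 87.261, -4.893], TCP at [221.305, 557.7, 231.292] pointing down, gripper open.
Joint ranges: [-169.43, 169.43], [-51.17, 129.36], [1.28, 143.12], [-76.62, 256.62], [0, 156.53], [-152.29, 152.29]. Speed limits (degrees/s): [136.94, 136.94, 159.86, 180, 180, 180].

### API

Orientations are given as [roll, pitch, yaw] about the fixed x, y, z axes, in that order (R = Rz(yaw) Ry(pitch) Rx(roll)).
In Python, from bench import r gives the robot as it stands. The module is installed in compiled form; this text tells all that it offers.
- The arm moves only by the tool jog_arm, never from a script. Its argument "rows" is a list of rows, each a list of 2 entries, a list of its own where there are three numbers: the shift along the tool's x, y, z in mm, then the turn, a rotation vector about the tool's x, y, z in rad. A call has 1 to 10 rows; each row is the pose to reach, as a shift and turn from the pose commanded when the call began, along the tool's axes at that moment; what a row does not reach only later rows make up. A row lasts 1/10 s, in which the tool goes at most 50 mm and 8.59 degrees, less where a joint would pass 70% of its speed; a pose out of reach is approached as far as the arm can. A call with a gripper value outside its range is refused whole. "grip" is the finger opening in mm, from 0 to 85.4, set as the call begins (left out, the last holds). The fingers move at their own pace and stop on an object; "force" is the grip in N (left out, the last holds). Time passes only in rows, so rows that repeat a pose let the fingers close. It gives the time, the measured TCP pose, the force, the opening and the grip force at its end, in the units of the state.
- r.sense(): the state, without advancing time (a new reading comes with each control period).
- r.snapshot(name): name is "scene" or "side" or "wrist"; returns (picture, depth): 480x640x3 uint8, blue, green, red; 480x640 float32, mm along the optical axis (not along the pixel's ray), 0 where there is no reading.
- r.camera_params(name): a dict with "fx", "fy", "cx", "cy" (pixels), "pose" (4x4, takes a point from camera to world coordinates); the wrist camera has in their place "tool_from_camera" (4x4, takes a point from camera to tool coordinates, whose origin is the TCP and whose axes are the flange's). Camera axes: x right, y down, z forward; pixel columns grow to the right and rows downward; lengths in mm; the calibration is good to about 2 mm. A picture is of the moment at which its call begins: read the wrist's pose just before it. camera_params takes no time and is no camera call.
- r.hand_in(): hands the job in; it is judged then, once.
The state is a dict: "time": time; "joint_pos": joint angles; "qd": joint speeds; "joint_efforts": joint torques, N m; "tool_pos": TCP position; "tcp_rot": TCP orientation; "ft_force": force on the tool from outside, world axes, zero at the start; "wrist_torque": the same for the moment, N m; "finger_gap": finger opening in mm; "grip_force": force on a finger pad.
Only numpy, scipy, OpenCV 4.12 (cv2) and the standard library are available. Lean on these libraries where they do the work, as an engineer would, in place of code of your own. Each camera call takes 0.05 s, during which the arm holds its last target. There are 200 camera calls.

### The job

The round-bottomed wooden doll wobbles on the hallway shelf: pick it up and lower it, upright and still in the hand, into the open cup of the pine stand with the wide hollow top, then let it go so that it sits fully down in the cup. The doll with the flared skirt and the small red car stay where they are; the narrow candle holder and the flat-topped stand are not its place.

Things in the scene. Friction and masses are not known exactly. Their poses are not given: they have to be found in the camera images.
- doll_mid (a point): Centre, 50 mm up, of the round-bottomed doll: loose, plain pale wood, weighted low, 160 g, 100 mm tall, starting upright on the shelf. Straight round body 44 mm in diameter from 18 to 64 mm above its underside (grip it there, from any side), then a ball head 32 mm wide. Underside rounded like a ball of 22 mm radius, ending in a small flat foot 24 mm across. z points to the head.
- cup_mouth (a point): Centre of the mouth, at rim level, of the pine cup stand, fixed, rim 54 mm above the shelf, 70 mm outer and 61 mm inner diameter. Hollow: a funnel 24 mm deep, narrowing to a flat floor 30 mm wide. Fully seated, doll_mid is 26 mm above this point. z up. Near it, in any order: two pine stands of the same height, one with a 21 mm hole, one with a flat top 68 mm across.
- skirt_doll: The other doll, a bystander to be left standing: same pale wood, 98 mm tall, flat-bottomed, with a skirt that flares as a cone to 54 mm in diameter at its foot; ball head 32 mm. Origin at the centre of its underside, z up.
- car: The small red die-cast sports car, a bystander to be left alone: 76 mm long (x), 34 mm wide (y), 24 mm high, on its wheels between the dolls and the stands. Origin at the centre of its underside.

How it is judged (in metres and radians):
On the way:
1. the doll is lowered into the cup while still held: less than 15 mm above its seated height and less than 15 mm off-centre (contact force between the fingers and doll above 0.5 N and horizontal distance between doll_mid and cup_mouth below 0.015 m and z of doll_mid in the frame of cup_mouth below 0.041 m), for 0.1 s.
At the end, for the whole second after the job is handed in: The doll stands released and at rest in the cup: its axis within 10 mm of the cup's, its middle 16 to 32 mm above the rim (fully seated is 26 mm), tilted less than 10 degrees; the skirted doll still upright (within 17 degrees) and it and the red car within 30 mm of where they began (horizontal distance between doll_mid and cup_mouth below 0.01 m and z of doll_mid in the frame of cup_mouth between 0.016 and 0.032 m and angle between doll_mid's own z axis and vertical below 0.18 rad and linear speed of doll below 0.02 m/s and contact force between the fingers and doll below 0.1 N and distance of each of skirt_doll, car from where it was at the start of the episode below 0.03 m and angle between skirt_doll's own z axis and vertical below 0.3 rad); the robot touches nothing.
It fails at once if the skirted doll is knocked over or shifted more than 30 mm (distance of skirt_doll from where it was at the start of the episode above 0.03 m or angle between skirt_doll's own z axis and vertical above 0.3 rad).
It fails at once if the red car is shifted more than 30 mm (distance of car from where it was at the start of the episode above 0.03 m).
It also fails if it takes over 40 s, if anything falls off the work surface, if the arm or the gripper's body presses on something with over 40 N, if the wrist force passes 120 N, or if a joint passes its speed limit or range.

## Working session

There is one attempt and no reset: what is moved stays moved. The work goes in short steps, Python scripts to look and compute and a tool call to move; the robot and the scene stay as the last step left them, time stands still between calls to the robot, and variables do not carry over. Pictures are saved under pics/ and viewed, at most 10 in all, crops included, and the job is handed in when it is done.

Besides the shell and the picture viewer there is one more tool, called after "Call:" as a command line: name --argument value ..., lists and objects as JSON in quotes. jog_arm: Moves the arm, as the interface text tells. Its arguments: {"type":"object","properties":{"rows":{"type":"array"},"grip":{"type":"number"},"force":{"type":"number"}},"required":["rows"]}

```bash
mkdir -p pics; cat > h.py <<'E'
from bench import r
import numpy as np, cv2
def pts(name, d):
    c=r.camera_params(name); v,u=np.mgrid[0:480,0:640]
    P=np.stack([(u-c["cx"])/c["fx"]*d,(v-c["cy"])/c["fy"]*d,d],-1)
    T=c["pose"]; return P@T[:3,:3].T+T[:3,3]
E
python3 - <<'E'
from h import *
s=r.sense(); print(s["time"],s["tool_pos"],s["tcp_rot"],s["finger_gap"])
for n in("scene","side"):
    p,d=r.snapshot(n); cv2.imwrite(f"pics/{n}0.png",p); np.save(f"{n}0.npy",d); print(n,r.camera_params(n)["pose"].round(2).tolist())
E
```

```text
0.0 [221.06920552 557.18908038 230.21794636] [-1.79891356e+02 -8.39349041e-03  1.58354129e+02] 85.54819237725452
scene [[-0.73, 0.36, -0.58, 1109.48], [0.68, 0.4, -0.61, 624.39], [0.01, -0.84, -0.54, 612.72], [0.0, 0.0, 0.0, 1.0]]
side [[-0.91, -0.28, 0.3, 322.13], [-0.41, 0.6, -0.69, 550.61], [0.02, -0.75, -0.66, 574.63], [0.0, 0.0, 0.0, 1.0]]
```

View pics/scene0.png

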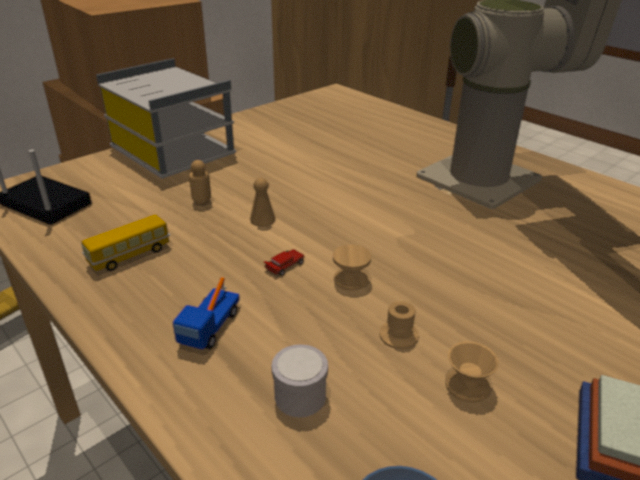

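View pics/side0.png

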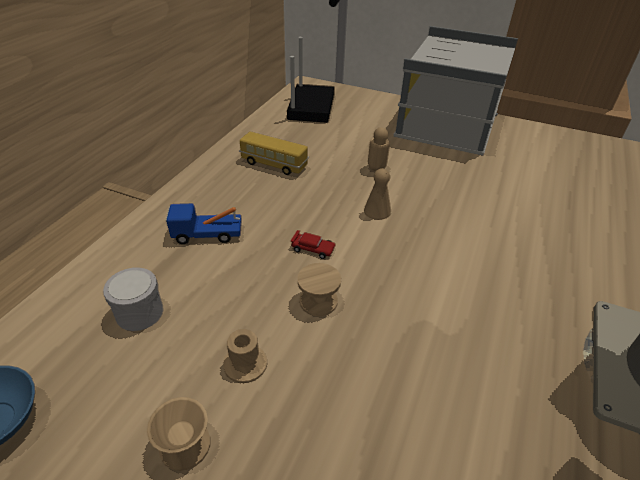

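Scene view: round doll at (200,183), skirted doll at (262,202), car at (285,261), flat stand at (352,260), narrow holder at (400,320), and cup at (472,365). In the side view the doll is at (378,150) and the cup at (178,428). I'll measure them from depth.

```bash
python3 - <<'E'
from h import *
def fit(A):
    M=np.c_[2*A,np.ones(len(A))]; s=np.linalg.lstsq(M,(A**2).sum(1),rcond=None)[0]
    return s[:2],np.sqrt(s[2]+s[:2]@s[:2])
boxes={"scene":dict(doll=(182,155,220,212),skirt=(245,175,280,230),car=(262,248,308,276),cup=(444,340,500,405),narrow=(380,300,420,350),flat=(330,245,375,290)),
"side":dict(doll=(362,122,396,172),skirt=(358,172,396,222),car=(285,225,340,262),cup=(140,395,215,475),narrow=(220,325,270,380),flat=(290,260,345,320))}
for n in boxes:
    W=pts(n,np.load(n+"0.npy").astype(float)); D=np.load(n+"0.npy")
    for k,(a,b,c,d) in boxes[n].items():
        P=W[b:d,a:c].reshape(-1,3)[D[b:d,a:c].ravel()>0]
        bands=dict(doll=[(25,60),(70,110)],skirt=[(10,30),(70,110)],car=[(8,40)],cup=[(50,60)],narrow=[(50,60)],flat=[(50,60)])[k]
        for lo,hi in bands:
            Q=P[(P[:,2]>lo)&(P[:,2]<hi)]
            if len(Q)<5: print(n,k,lo,"few");continue
            m=np.median(Q[:,:2],0); Q=Q[np.hypot(*(Q[:,:2]-m).T)<60]
            ctr,rad=fit(Q[:,:2])
            print(n,k,(lo,hi),len(Q),"fit",ctr.round(1),rad.round(1),"mean",Q.mean(0).round(1),"box",Q.min(0).round(),Q.max(0).round())
E
```

```text
scene doll (25, 60) 296 fit [ 561.9 -341.1] 19.8 mean [ 569.2 -328.6   42.7] box [ 541. -353.   25.] [ 584. -317.   60.]
scene doll (70, 110) 184 fit [ 563.5 -339. ] 10.5 mean [ 565.5 -335.4   85.5] box [ 548. -353.   70.] [ 577. -325.   98.]
scene skirt (10, 30) 218 fit [ 510.3 -189.8] 20.7 mean [ 519.1 -178.4   19.5] box [ 490. -207.   10.] [ 539. -166.   30.]
scene skirt (70, 110) 184 fit [ 511.4 -188.1] 10.1 mean [ 514.  -184.8   84.8] box [ 496. -202.   70.] [ 526. -175.   96.]
scene car (8, 40) 532 fit [581.8 -36.7] 25.1 mean [585.3 -30.2  15.9] box [542. -58.   8.] [619. -14.  25.]
scene cup (50, 60) 384 fit [573.  363.8] 32.0 mean [570.1 363.   51.9] box [538. 329.  50.] [607. 397.  55.]
scene narrow (50, 60) 296 fit [566.1 230.5] 16.4 mean [566.5 230.6  51.9] box [545. 210.  50.] [587. 251.  55.]
scene flat (50, 60) 695 fit [519.5  78.2] 24.5 mean [520.1  78.6  51.9] box [484.  44.  50.] [553. 112.  56.]
side doll (25, 60) 280 fit [ 559.5 -342.2] 20.6 mean [ 555.5 -327.2   42.5] box [ 538. -353.   25.] [ 581. -319.   60.]
side doll (70, 110) 204 fit [ 558.8 -338.6] 10.4 mean [ 557.6 -334.6   86.9] box [ 542. -352.   70.] [ 575. -323.  101.]
side skirt (10, 30) 254 fit [ 507.3 -190.7] 22.0 mean [ 503.4 -175.8   19.7] box [ 482. -200.   10.] [ 531. -165.   30.]
side skirt (70, 110) 197 fit [ 506.7 -188.7] 10.9 mean [ 504.9 -182.4   85.6] box [ 492. -197.   70.] [ 521. -174.   97.]
side car (8, 40) 690 fit [577.6 -35.2] 24.5 mean [576.8 -30.3  17.6] box [539. -56.   8.] [616. -13.  26.]
side cup (50, 60) 849 fit [570.6 363.4] 31.4 mean [574.1 362.2  53.2] box [537. 329.  50.] [606. 397.  57.]
side narrow (50, 60) 509 fit [562.9 230.7] 16.5 mean [562.6 231.2  53.8] box [543. 210.  50.] [583. 251.  56.]
side flat (50, 60) 1153 fit [516.8  78.5] 24.6 mean [516.5  79.4  54.1] box [483.  43.  50.] [551. 111.  57.]
```

```bash
cat >> h.py <<'E'
from scipy.spatial.transform import Rotation as R
def rel(target, yaw=None, ways=()):
    s=r.sense(); T=R.from_euler("xyz",s["tcp_rot"],degrees=True); p=np.array(s["tool_pos"])
    d=T.inv().apply(np.array(target)-p); 
    w=(T.inv()*R.from_euler("xyz",[180,0,yaw if yaw is not None else s["tcp_rot"][2]],degrees=True)).as_rotvec()
    print("t",s["time"],"pos",p.round(1),"rot",np.round(s["tcp_rot"],2),"-> shift",d.round(1).tolist(),"turn",w.round(3).tolist(),"n",(max(np.linalg.norm(d)/50,np.degrees(np.linalg.norm(w))/8.59)).round(1))
E
python3 - <<'E'
from h import *
for n in("scene","side"):
    D=np.load(n+"0.npy");W=pts(n,D.astype(float)).reshape(-1,3)[D.ravel()>0]
    Q=W[(W[:,2]>15)&(W[:,2]<300)&(np.hypot(W[:,0]-561,W[:,1]+341)<250)&(np.hypot(W[:,0]-561,W[:,1]+341)>35)&(np.hypot(W[:,0]-509,W[:,1]+190)>45)]
    i=np.argsort(np.hypot(Q[:,0]-561,Q[:,1]+341))
    print(n,len(Q),Q.min(0) if len(Q) else"",Q.max(0) if len(Q) else "",Q[i[:3]].round())
rel([561,-341,230],63.5)
rel([561,0,230],110)
rel([561,-341,230],149)
E
```

```text
scene 4678 [ 373.03855615 -590.68358151   15.02240399] [ 801.17945785 -226.74536953  190.688391  ] [[ 571. -497.  168.]
 [ 558. -498.  183.]
 [ 703. -275.   52.]]
side 4153 [ 370.79634146 -590.9758918    15.0031177 ] [ 801.32245278 -228.30602883  193.14971605] [[ 699. -277.   28.]
 [ 698. -274.   28.]
 [ 701. -276.   16.]]
t 0.1 pos [221.1 557.2 230.3] rot [-1.7990e+02 -1.0000e-02  1.5835e+02] -> shift [-647.3, -709.5, 1.4] turn [-0.001, 0.001, 1.655] n 19.2
t 0.1 pos [221.1 557.2 230.3] rot [-1.7990e+02 -1.0000e-02  1.5835e+02] -> shift [-521.5, -392.5, 0.9] turn [-0.002, 0.001, 0.844] n 13.1
t 0.1 pos [221.1 557.2 230.3] rot [-1.7990e+02 -1.0000e-02  1.5835e+02] -> shift [-647.3, -709.5, 1.4] turn [-0.002, -0.0, 0.163] n 19.2
```

Call:
jog_arm --rows '[[[-17,-18,0],[0,0,0.04]],[[-50,-55,0],[0,0,0.13]],[[-84,-92,0],[0,0,0.21]],[[-118,-129,0],[0,0,0.3]],[[-151,-166,0],[0,0,0.39]],[[-185,-203,0],[0,0,0.47]],[[-218,-239,0],[0,0,0.56]],[[-252,-276,0],[0,0,0.65]],[[-286,-313,0],[0,0,0.73]],[[-320,-350,0],[0,0,0.82]]]' --grip 85

```text
time: 1.1
tool_pos: [389.4, 113.1, 231.2]
tcp_rot: [180.0, 0.0, 111.2]
ft_force: [0.6, -0.1, -0.3]
finger_gap: 84.8
grip_force: 0.0
```

```bash
python3 -c "
from h import *
rel([561,-341,230],63.5)"
```

```text
t 1.1 pos [389.4 113.1 231.2] rot [179.98   0.   111.2 ] -> shift [-485.4, -4.2, 1.2] turn [0.0, -0.0, 0.832] n 9.7
```

Call:
jog_arm --rows '[[[-49,0,0],[0,0,0.09]],[[-98,-1,0],[0,0,0.18]],[[-146,-1,0],[0,0,0.26]],[[-194,-2,0],[0,0,0.34]],[[-243,-2,0],[0,0,0.42]],[[-291,-2,0],[0,0,0.5]],[[-340,-3,0],[0,0,0.59]],[[-388,-3,0],[0,0,0.67]],[[-437,-4,0],[0,0,0.75]],[[-475,-4,0],[0,0,0.83]]]'

```text
time: 2.1
tool_pos: [558.7, -331.4, 230.3]
tcp_rot: [-179.9, 0.0, 63.6]
ft_force: [-0.3, 0.8, 1.0]
finger_gap: 84.9
grip_force: 0.0
```

Call:
jog_arm --rows '[[[0,0,0],[0,0,0]],[[0,0,0],[0,0,0]]]'

```text
time: 2.3
tool_pos: [558.2, -329.2, 229.7]
tcp_rot: [-179.9, -0.0, 63.8]
ft_force: [-0.2, -0.0, 0.9]
finger_gap: 84.8
grip_force: 0.0
```

```bash
python3 - <<'E'
from h import *
rel([561,-341,120],63.5)
s=r.sense(); p,d=r.snapshot("wrist"); cv2.imwrite("pics/w1.png",p); c=r.camera_params("wrist")
T=R.from_euler("xyz",s["tcp_rot"],degrees=True).as_matrix(); print(c["tool_from_camera"].round(2).tolist(),c["fx"])
v,u=np.mgrid[0:480,0:640]; P=np.stack([(u-c["cx"])/c["fx"]*d,(v-c["cy"])/c["fy"]*d,d],-1).reshape(-1,3)[d.ravel()>0]
X=c["tool_from_camera"]; W=(P@X[:3,:3].T+X[:3,3])@T.T+s["tool_pos"]
for lo,hi in((25,60),(70,105)):
    Q=W[(W[:,2]>lo)&(W[:,2]<hi)&(np.hypot(W[:,0]-561,W[:,1]+341)<45)]
    if len(Q)>9: 
        M=np.c_[2*Q[:,:2],np.ones(len(Q))]; f=np.linalg.lstsq(M,(Q[:,:2]**2).sum(1),rcond=None)[0]
        print(lo,len(Q),f[:2],Q.min(0),Q.max(0))
E
```

```text
t 2.3 pos [ 558.2 -329.2  229.7] rot [-1.7985e+02 -4.0000e-02  6.3760e+01] -> shift [-9.4, 8.0, 109.7] turn [-0.003, -0.001, 0.005] n 2.2
[[0.0, -0.95, -0.31, 78.58], [1.0, -0.0, 0.0, 0.94], [-0.0, -0.31, 0.95, -143.02], [0.0, 0.0, 0.0, 1.0]] 342.7608920787273
25 282 [ 561.04129195 -344.67834927] [ 545.9068509  -344.65437504   25.03763921] [ 582.95865873 -322.5598637    59.91643273]
70 1050 [ 561.84376523 -342.52620484] [ 542.63815572 -359.26695772   70.00456031] [ 579.43195698 -325.19385692  101.48068067]
```

View pics/w1.png

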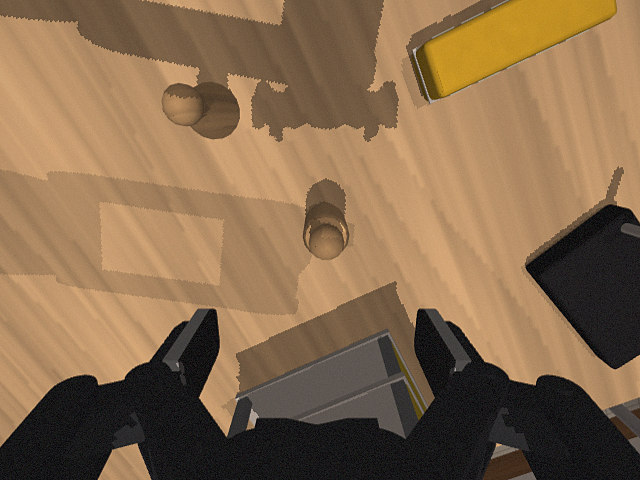

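The wrist view shows the doll's head at (326,240), centred between the fingers along the closing line. The rack lies behind the gripper and clear of it. I'll descend now.

Call:
jog_arm --rows '[[[-10,9,20],[0,0,0]],[[-10.6,9,60],[0,0,0]],[[-10.6,9,100],[0,0,0]],[[-10.6,9,130],[0,0,0]],[[-10.6,9,155],[0,0,0]],[[-10.6,9,175],[0,0,0]],[[-10.6,9,188],[0,0,0]],[[-10.6,9,195],[0,0,0]],[[-10.6,9,195.5],[0,0,0]],[[-10.6,9,195.5],[0,0,0]]]'

```text
time: 3.35
tool_pos: [562.8, -342.4, 37.0]
tcp_rot: [179.9, 0.0, 63.8]
ft_force: [-0.4, -0.6, 0.2]
finger_gap: 84.4
grip_force: 0.0
```

Call:
jog_arm --rows '[[[0,0,0],[0,0,0]],[[0,0,0],[0,0,0]],[[0,0,0],[0,0,0]],[[0,0,0],[0,0,0]],[[0,0,0],[0,0,0]],[[0,0,0],[0,0,0]],[[0,0,0],[0,0,0]],[[0,0,0],[0,0,0]]]' --grip 36 --force 30

```text
time: 4.15
tool_pos: [562.4, -342.5, 36.7]
tcp_rot: [180.0, 0.0, 63.8]
ft_force: [-2.3, 1.0, 5.6]
finger_gap: 43.2
grip_force: 30.1
```

Call:
jog_arm --rows '[[[0,0,-5],[0,0,0]],[[0,0,-20],[0,0,0]],[[0,0,-45],[0,0,0]],[[0,0,-75],[0,0,0]],[[0,0,-105],[0,0,0]],[[0,0,-135],[0,0,0]],[[0,0,-155],[0,0,0]],[[0,0,-165],[0,0,0]],[[0,0,-170],[0,0,0]],[[0,0,-170],[0,0,0]]]'

```text
time: 5.15
tool_pos: [562.1, -342.2, 205.9]
tcp_rot: [180.0, -0.0, 63.8]
ft_force: [0.6, -0.1, -1.0]
finger_gap: 43.2
grip_force: 30.8
```

```bash
python3 -c "
from h import *
rel([572,0,206],95)
rel([572,363.5,206],127.4)
print(r.sense()['grip_force'],r.sense()['finger_gap'])
p,d=r.snapshot('side');cv2.imwrite('pics/s2.png',p)"
```

```text
t 5.15 pos [ 562.1 -342.2  205.9] rot [179.99  -0.    63.82] -> shift [311.5, -142.1, -0.1] turn [0.0, 0.0, -0.544] n 6.8
t 5.15 pos [ 562.1 -342.2  205.9] rot [179.99  -0.    63.82] -> shift [637.6, -302.5, -0.1] turn [0.0, 0.0, -1.11] n 14.1
30.82092223543441 43.23777563395394
```

View pics/s2.png

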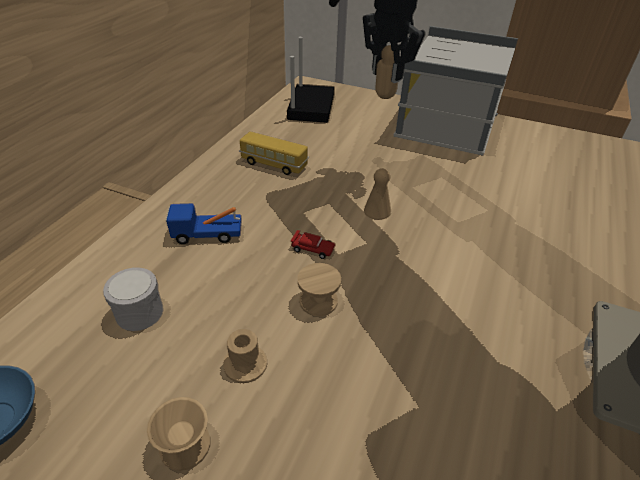

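The side view shows the doll held upright at (386,75), well clear of the table, with the skirted doll untouched. I'll swing to the cup.

Call:
jog_arm --rows '[[[20,-10,0],[0,0,-0.03]],[[60,-28,0],[0,0,-0.1]],[[104,-49,0],[0,0,-0.18]],[[148,-70,0],[0,0,-0.26]],[[192,-91,0],[0,0,-0.34]],[[236,-112,0],[0,0,-0.42]],[[280,-133,0],[0,0,-0.5]],[[324,-154,0],[0,0,-0.58]],[[360,-171,0],[0,0,-0.64]],[[380,-180,0],[0,0,-0.67]]]'

```text
time: 6.2
tool_pos: [566.9, 81.6, 203.9]
tcp_rot: [-179.8, -0.1, 102.5]
ft_force: [0.7, -0.5, -2.0]
finger_gap: 43.0
grip_force: 30.9
```

```bash
python3 -c "
from h import *
rel([572,363.5,206],127.4)"
```

```text
t 6.2 pos [566.9  81.6 203.9] rot [-1.7985e+02 -8.0000e-02  1.0249e+02] -> shift [274.2, 65.9, -1.9] turn [-0.002, -0.002, -0.435] n 5.6
```

Call:
jog_arm --rows '[[[20,4,0],[0,0,-0.06]],[[55,12,0],[0,0,-0.15]],[[95,22,0],[0,0,-0.25]],[[130,32,0],[0,0,-0.33]],[[155,38,0],[0,0,-0.4]],[[165,41,0],[0,0,-0.435]],[[165,41,0],[0,0,-0.435]],[[165,41,0],[0,0,-0.435]]]'

```text
time: 7.0
tool_pos: [573.2, 247.1, 204.8]
tcp_rot: [-179.9, 0.0, 127.0]
ft_force: [-0.2, -0.2, -2.3]
finger_gap: 43.3
grip_force: 31.0
```

```bash
python3 - <<'E'
from h import *
s=r.sense(); p,d=r.snapshot("wrist"); cv2.imwrite("pics/w2.png",p); c=r.camera_params("wrist")
T=R.from_euler("xyz",s["tcp_rot"],degrees=True).as_matrix()
v,u=np.mgrid[0:480,0:640]; ok=d.ravel()>0
P=np.stack([(u-c["cx"])/c["fx"]*d,(v-c["cy"])/c["fy"]*d,d],-1).reshape(-1,3)[ok]
X=c["tool_from_camera"]; W=(P@X[:3,:3].T+X[:3,3])@T.T+s["tool_pos"]
N=W[np.hypot(W[:,0]-572,W[:,1]-363.5)<50]
print("top z",np.percentile(N[:,2],[90,97,99.5]), "table", np.median(W[W[:,2]<15][:,2]))
Q=N[(N[:,2]>np.percentile(N[:,2],99.5)-3)]
M=np.c_[2*Q[:,:2],np.ones(len(Q))]; f=np.linalg.lstsq(M,(Q[:,:2]**2).sum(1),rcond=None)[0]
print(len(Q),f[:2],np.sqrt(f[2]+f[:2]@f[:2]),Q.min(0),Q.max(0))
# doll in hand: points in tool frame
Pt=P@X[:3,:3].T+X[:3,3]; D=Pt[(np.abs(Pt[:,0])<40)&(np.abs(Pt[:,1])<21)&(Pt[:,2]>-35)&(Pt[:,2]<45)]
for lo,hi in((-35,-20),(-20,-10),(-10,0),(0,10),(10,20),(20,30),(30,40)):
    q=D[(D[:,2]>=lo)&(D[:,2]<hi)]
    if len(q)>10: print(lo,len(q),"xmax",np.percentile(q[:,0],98).round(1),"y",np.percentile(q[:,1],[2,98]).round(1))
rel([f[0],f[1],s["tool_pos"][2]],127.4)
E
```

```text
top z [53.76585115 54.81238294 55.49764839] table 0.3852848039573473
1529 [572.05843229 361.59397803] 31.892747393653966 [537.98676383 327.55380605  52.50489273] [606.46417673 395.88847075  56.77102105]
-35 4940 xmax 18.6 y [-19.7  19.5]
-20 917 xmax 18.9 y [-19.9  18.3]
-10 742 xmax 19.0 y [-19.8  18.1]
0 624 xmax 19.0 y [-19.9  17.5]
10 467 xmax 18.9 y [-19.7  17.6]
20 73 xmax 18.4 y [-18.   13.7]
t 7.05 pos [573.4 246.8 205.1] rot [-1.7993e+02  1.0000e-02  1.2700e+02] -> shift [92.5, 68.0, 0.2] turn [-0.001, 0.0, -0.007] n 2.3
```

View pics/w2.png

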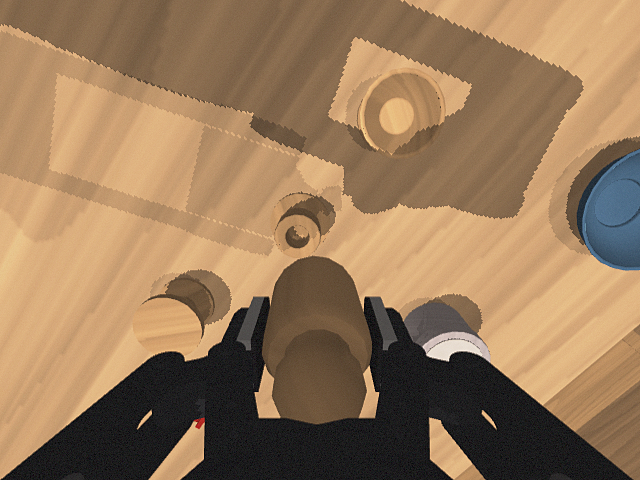

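The wrist view shows the cup at (400,112) and the doll upright between the pads at (318,330). The doll sits about 2.5 mm toward tool −x, so I'll compensate for that.

Call:
jog_arm --rows '[[[15,11,0],[0,0,0]],[[45,32,0],[0,0,0]],[[75,54,0],[0,0,0]],[[90,65,0],[0,0,0]],[[94.5,68,0],[0,0,0]],[[94.5,68,0],[0,0,0]],[[94.5,68,0],[0,0,0]]]'

```text
time: 7.75
tool_pos: [570.9, 363.4, 205.7]
tcp_rot: [-180.0, 0.0, 127.1]
ft_force: [-0.1, -1.0, -1.7]
finger_gap: 42.7
grip_force: 31.0
```

```bash
python3 - <<'E'
from h import *
rel([571,364,85],127)
for n in("scene","side"):
    D=np.load(n+"0.npy");W=pts(n,D.astype(float)).reshape(-1,3)[D.ravel()>0]
    h=np.hypot(W[:,0]-572,W[:,1]-363); Q=W[(W[:,2]>30)&(W[:,2]<400)&(h<200)&(h>42)]
    if len(Q): i=np.argsort(np.hypot(Q[:,0]-572,Q[:,1]-363)); print(n,Q[i[:3]].round(),Q[:,2].max())
E
```

```text
t 7.75 pos [570.9 363.4 205.7] rot [-1.7998e+02  2.0000e-02  1.2706e+02] -> shift [0.5, 0.5, 120.7] turn [-0.0, 0.0, 0.001] n 2.4
scene [[570. 251.  52.]
 [566. 251.  30.]
 [567. 251.  35.]] 56.882770863489895
side [[565. 251.  54.]
 [561. 251.  41.]
 [564. 251.  34.]] 66.26820104477866
```

Surroundings are clear. I'll lower to about 10 mm above the seat, then go slowly.

Call:
jog_arm --rows '[[[0,0,15],[0,0,0]],[[0,0,45],[0,0,0]],[[0,0,75],[0,0,0]],[[0,0,100],[0,0,0]],[[0,0,115],[0,0,0]],[[0,0,122],[0,0,0]],[[0,0,126],[0,0,0]],[[0,0,128],[0,0,0]],[[0,0,128],[0,0,0]],[[0,0,128],[0,0,0]]]'

```text
time: 8.75
tool_pos: [571.4, 364.9, 79.1]
tcp_rot: [179.9, 0.0, 127.1]
ft_force: [-0.6, -0.2, -2.4]
finger_gap: 43.2
grip_force: 31.0
```

Call:
jog_arm --rows '[[[0,0,2],[0,0,0]],[[0,0,4],[0,0,0]],[[0,0,6],[0,0,0]],[[0,0,7],[0,0,0]],[[0,0,7],[0,0,0]],[[0,0,7],[0,0,0]]]'

```text
time: 9.35
tool_pos: [570.6, 364.5, 70.7]
tcp_rot: [-180.0, -0.0, 127.1]
ft_force: [-0.1, 0.7, -1.3]
finger_gap: 43.1
grip_force: 31.0
```

```bash
python3 -c "
from h import *
s=r.sense();print(s['ft_force'],s['wrist_torque'],s['tool_pos'])
p,d=r.snapshot('side');cv2.imwrite('pics/s3.png',cv2.resize(p[300:480,60:300],None,fx=3,fy=3))"
```

```text
[-0.11956776  0.70613563 -1.3263873 ] [ 0.02230186 -0.02870039 -0.01579048] [570.63043457 364.48883427  70.72606076]
```

View pics/s3.png

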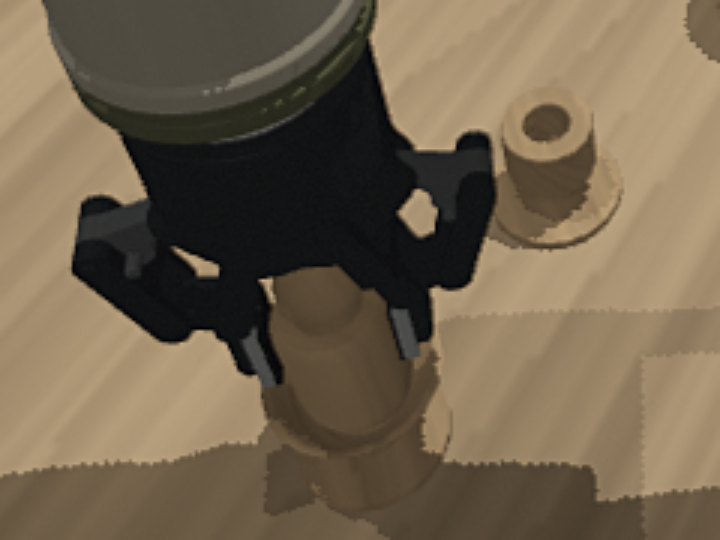

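The doll is inside the cup at (345,410) in the crop, upright and still held, with no contact load yet. I'll ease it down to contact.

Call:
jog_arm --rows '[[[0,0,0.6],[0,0,0]],[[0,0,1.2],[0,0,0]],[[0,0,1.8],[0,0,0]],[[0,0,2.4],[0,0,0]],[[0,0,2.5],[0,0,0]],[[0,0,2.5],[0,0,0]]]'

```text
time: 10.0
tool_pos: [570.6, 364.5, 68.2]
tcp_rot: [-180.0, 0.0, 127.1]
ft_force: [-0.2, 0.7, -0.3]
finger_gap: 43.1
grip_force: 31.0
```

Call:
jog_arm --rows '[[[0,0,0.6],[0,0,0]],[[0,0,1.2],[0,0,0]],[[0,0,1.2],[0,0,0]],[[0,0,1.2],[0,0,0]]]'

```text
time: 10.4
tool_pos: [570.7, 364.6, 67.2]
tcp_rot: [180.0, 0.0, 127.1]
ft_force: [0.5, 0.6, -2.3]
finger_gap: 43.3
grip_force: 31.1
```

Call:
jog_arm --rows '[[[0,0,0.5],[0,0,0]],[[0,0,1],[0,0,0]],[[0,0,1],[0,0,0]],[[0,0,1],[0,0,0]]]'

```text
time: 10.8
tool_pos: [570.9, 364.7, 66.8]
tcp_rot: [180.0, 0.0, 127.1]
ft_force: [-2.0, -0.6, 5.1]
finger_gap: 42.7
grip_force: 31.8
```

Contact came at the predicted height. I'll release gently.

Call:
jog_arm --rows '[[[0,0,0],[0,0,0]],[[0,0,0],[0,0,0]],[[0,0,0],[0,0,0]],[[0,0,0],[0,0,0]],[[0,0,0],[0,0,0]]]' --grip 52

```text
time: 11.3
tool_pos: [570.6, 364.5, 65.9]
tcp_rot: [-180.0, 0.0, 127.1]
ft_force: [-0.0, 0.1, -0.1]
finger_gap: 52.0
grip_force: 0.0
```

Call:
jog_arm --rows '[[[0,0,0],[0,0,0]],[[0,0,0],[0,0,0]],[[0,0,0],[0,0,0]],[[0,0,0],[0,0,0]],[[0,0,0],[0,0,0]],[[0,0,0],[0,0,0]]]' --grip 85

```text
time: 11.9
tool_pos: [570.7, 364.5, 66.1]
tcp_rot: [180.0, -0.0, 127.1]
ft_force: [-0.0, 0.6, -0.4]
finger_gap: 85.0
grip_force: 0.0
```

Call:
jog_arm --rows '[[[0,0,-10],[0,0,0]],[[0,0,-30],[0,0,0]],[[0,0,-60],[0,0,0]],[[0,0,-90],[0,0,0]],[[-20,0,-120],[0,0,0]],[[-50,0,-145],[0,0,0]],[[-80,0,-160],[0,0,0]],[[-95,0,-165],[0,0,0]],[[-95,0,-165],[0,0,0]],[[-95,0,-165],[0,0,0]]]'

```text
time: 12.9
tool_pos: [627.2, 289.1, 229.9]
tcp_rot: [-179.9, -0.1, 127.1]
ft_force: [0.1, -0.8, -0.4]
finger_gap: 84.9
grip_force: 0.0
```

```bash
python3 - <<'E'
from h import *
s=r.sense();print(s["time"],s["tool_pos"],s["ft_force"],s["finger_gap"])
for n in("scene","side"):
    p,d=r.snapshot(n); cv2.imwrite(f"pics/{n}4.png",p); W=pts(n,d.astype(float)).reshape(-1,3)[d.ravel()>0]
    for k,x,y,lo,hi in(("body",571,363,62,92),("head",571,363,98,140),("skirt",509,-190,70,105),("car",580,-33,8,35)):
        Q=W[(W[:,2]>lo)&(W[:,2]<hi)&(np.hypot(W[:,0]-x,W[:,1]-y)<45)]
        if len(Q)<9: print(n,k,len(Q));continue
        M=np.c_[2*Q[:,:2],np.ones(len(Q))]; f=np.linalg.lstsq(M,(Q[:,:2]**2).sum(1),rcond=None)[0]
        print(n,k,f[:2].round(1),"top",Q[:,2].max().round(1))
E
```

```text
12.9 [627.24602218 289.0883213  229.94981316] [ 0.09484021 -0.77930649 -0.36653908] 84.89734569220384
scene body [572.8 363.8] top 91.9
scene head [575.9 365.4] top 129.9
scene skirt [ 512.1 -187.2] top 97.0
scene car [582.2 -35.9] top 24.5
side body [571.3 363.3] top 92.0
side head [569.  365.5] top 132.5
side skirt [ 506.5 -187.4] top 99.2
side car [577.6 -35.2] top 27.1
```

View pics/side4.png

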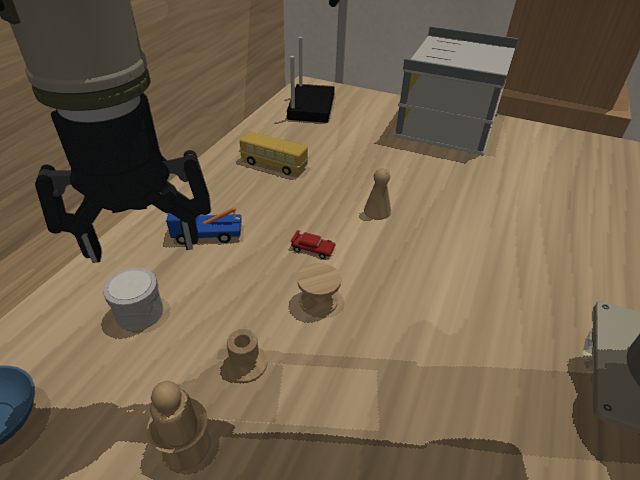

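The doll stands upright in the cup at (175,415). Its top is at about 130 mm, which is the seated height, and it is centred. The skirted doll and the car have not moved, and the gripper is clear.

```bash
python3 -c "
from bench import r
print(r.hand_in())"
```

```text
the job is handed in; nothing more can be done
None
```

The round-bottomed doll is seated upright in the pine cup and released, the skirted doll and the red car are where they started, and the job is handed in; no verdict was returned.

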